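Pack the fence notch and hold the stool rail flush

ROBOT

A 6-joint arm with a two-finger parallel gripper is mounted at the origin on the work surface; the furniture and walls round the work are solid. World frame = base frame: x ahead of the robot, y to its left, z up, the work surface at z = 0. Lengths are in m, angles in rad, forces in N, time in s.
With the tool pointing down it reaches from about 0.3 to 0.775 m from the base axis. Payload 14.6 kg.
Tool frame: the origin (TCP) lies on the centre line of the jaws, within the pads' length; the fingertips stand 11 mm ahead of it and the grasp point (between the pads) lies 8 mm behind it (tcp_to_tips is the z of the fingertips in the tool frame, in m); z points along the fingers, y is the direction in which the jaws open and shut (so a half turn about z gives the same grasp; the last joint's range is limited). The gripper opens to 94 mm and grips with 3 to 60 N. Pads are 16 mm wide; open, the fingers measure 119 mm over their backs; the gripper's body (75 mm by 177 mm) begins 78 mm behind the grasp point.
Start: joints at [-1.315, 0.3, 1.521, -0, 1.321, -0.067], TCP at [0.174, -0.522, 0.216] pointing down, gripper open.
Joint ranges: [-3.03, 3.03], [-0.79, 2.21], [0.23, 2.52], [-1.04, 4.18], [0, 3.07], [-2.55, 2.55]. Speed limits (rad/s): [2.22, 2.22, 2.57, 3.14, 3.14, 3.14].

INTERFACE

Orientations are given as a unit quaternion [x, y, z, w].
In Python, from rig import * gives the robot as it stands.
- The arm moves only by the tool arm_command, never from a script. Its argument "motion" is a list of rows, each a list of 2 entries, a list of its own where there are three numbers: the shift along the tool's x, y, z in m, then the turn, a rotation vector about the tool's x, y, z in rad. In form: [[[tx, ty, tz], [rx, ry, rz]], ...]. A call has 1 to 20 rows; each row is the pose to reach, as a shift and turn from the pose commanded when the call began, along the tool's axes at that moment; what a row does not reach only later rows make up. A row lasts 1/12 s, in which the tool goes at most 41.7 mm and 7.16 degrees, less where a joint would pass 70% of its speed; a pose out of reach is approached as far as the arm can. A call with a gripper value outside its range is refused whole. "gripper" is the closure, from 0 (fully open) to 1 (shut), set as the call begins (left out, the last holds). The fingers move at their own pace and stop on an object; "newtons" is the grip in N (left out, the last holds). Time passes only in rows, so rows that repeat a pose let the fingers close. It gives the time, the measured TCP pose, the force and the opening at its end, in the units of the state.
- sense(): the state, without advancing time (a new reading comes with each control period).
- snapshot(name): name is "scene" or "side" or "wrist"; returns a dict with "img" (480x640x3 uint8, blue, green, red), "depth" (480x640 float32, m along the optical axis (not along the pixel's ray), 0 where there is no reading), "K" (3x3 intrinsics, pixels), "eye" and "rotation" of the camera in the world. Camera axes: x right, y up, looking along -z (the intrinsics and any distortion apply to the point x, -y, -z); pixel columns grow to the right and rows downward; lengths in m; the calibration is good to about 2 mm. A picture is of the moment at which its call begins.
- close_job(): hands the job in, once; it reports no verdict.
Trained networks look in a picture, given as the dict that the camera call returned (one of the last four; its "shot" number tells which), for a name from the list of things; names that differ only in an ending like _2 or _b are one class to them, and where a whole thing is asked for, a point or a joint stands for the part that bears it (a point fixed in the world has none). Each returns a list of dicts, best first, with "p" (0 to 1); they miss things now and then, are a little off and sometimes report something else, mostly with a low value. They report only what shows in the picture. A call takes as long as a camera call.
- trace(picture, target): "pixels" (480x640 bool, what is visible of it) and "box" ([left, top, right, bottom] in pixels, round what is visible of it).
The state is a dict: "time": time; "qpos": joint angles; "qvel": joint speeds; "joint_efforts": joint torques, N m; "ee_pos": TCP position; "tcp_rot": TCP orientation; "force": force on the tool from outside, world axes, zero at the start; "torque": the same for the moment, N m; "gripper_width": opening from 0.0 (shut) to 1.0 (fully open).
Only numpy, scipy, OpenCV 4.12 (cv2) and the standard library are available. Lean on these libraries where they do the work, as an engineer would, in place of code of your own. Each camera call takes 0.05 s, during which the arm holds its last target. There are 200 camera calls.

TASK

On the gluing jig, stand the loose packing block upright in the one fence notch that is wide enough for it and slide it fully home, so that it does not stick out of the fence's front. Then push the stool rail back, flat on the jig board and roughly centred, until it is flush against the fence along its whole length, and finish while still pressing it there firmly but gently with the fingers: do not let go. Leave the other things on the bench where they are.

Things in the scene. Friction and masses are not known exactly. Their poses are not given: they have to be found in the camera images.
- fence_face (a point): Fixed gluing jig: pale plywood board 220 (x) x 250 (y) x 12 thick lying on the bench, carrying the three fence blocks. This point: middle of the fence's front face, at board-top height (12 above the bench), 40 behind the board's centre. x points away from the robot into the fence (square to its face), y along the fence to the left, z up.
- fence_block_a: One of three pale wooden fence blocks (51 wide, 63 deep, 30 high) fixed side by side, 52 apart, on the jig board's rear half, in any order. It has one notch, 26 mm wide and 49 deep, open to the front and above, with the jig board as its floor and a closed back. Origin: middle of the notch's mouth, on the board; x points into the notch, y along the fence, z up.
- fence_block_b: One of three pale wooden fence blocks (51 wide, 63 deep, 30 high) fixed side by side, 52 apart, on the jig board's rear half, in any order. It has one notch, 18 mm wide and 49 deep, open to the front and above, with the jig board as its floor and a closed back. Origin: middle of the notch's mouth, on the board; x points into the notch, y along the fence, z up.
- fence_block_c: One of three pale wooden fence blocks (51 wide, 63 deep, 30 high) fixed side by side, 52 apart, on the jig board's rear half, in any order. It has one notch, 13 mm wide and 49 deep, open to the front and above, with the jig board as its floor and a closed back. Origin: middle of the notch's mouth, on the board; x points into the notch, y along the fence, z up.
- packer_center (a point): Loose packing block of plain wood standing upright on the bench left or right of the jig (at the left a fixed steel tool box 130 high stands close behind it: carry it over or clear of that): 48 (its x) x 22 (its y) x 80 high, 0.06 to 0.13 kg, with a round dark plug near the top of both 48-wide faces. It fits a notch with its x along the notch, either way round; once in, its upper 50 stand clear above the fence. Point: its centre, 40 above its foot; z up.
- rail_center (a point): Loose dark wooden stool rail lying flat on the jig board in front of the fence, slightly askew: body 40 (x) x 170 (y) x 25 high, plus a tenon 22 wide, 20 long, 12 thick on each end; 0.12 to 0.26 kg. It slides freely on the board. Point: its centre, 12.5 above its underside; y along its length, x towards the fence, z up.
- rail_left (a point): Left end (y = +85) of the rail's face towards the fence, half-way up; it must come up to the fence.
- rail_right (a point): Right end (y = -85) of the rail's face towards the fence, half-way up; it must come up to the fence.
- sanding_block: Bystander: wood and cork sanding block 63x110x30 lying on the bench on the other side of the jig from the packing block. Origin under its centre.
- thread_red: Bystander: thread spool 50 across, 60 high, standing on the bench at the left. Origin under its centre.
- beeswax: Bystander: round brown cake of wax, 62 across, 22 high, on the bench at the right. Origin under its centre.

How it is judged:
By the outcome, as a careful person would: the job done as asked, in the order asked, and still so for the second after the job is handed in, while the arm keeps its last pose, push and grip.
It also fails if it takes over 58 s, if anything falls off the work surface, if the arm or the gripper's body presses on something with over 40 N, if the wrist force passes 120 N, or if a joint passes its speed limit or range.

## Working session

There is one attempt and no reset: what is moved stays moved. The work goes in short steps, Python scripts to look and compute and a tool call to move; the robot and the scene stay as the last step left them, time stands still between calls to the robot, and variables do not carry over. Pictures are saved under pics/ and viewed, about 8 in all and at most 12, crops included, and the job is handed in when it is done.

Besides the shell and the picture viewer there is one more tool, called as name(argument=value, ...), one argument or row to a line, values as JSON. arm_command: Moves the arm, as the interface text tells. Its arguments: {"type":"object","properties":{"motion":{"type":"array","items":{"type":"array"}},"gripper":{"type":"number"},"newtons":{"type":"number"}},"required":["motion"]}

```bash
mkdir -p pics; cat > h.py <<'E'
from rig import *
import numpy as np, cv2
def cloud(s):
    d=s["depth"];K=np.array(s["K"]);v,u=np.mgrid[0:480,0:640]
    c=np.stack([(u-K[0,2])/K[0,0]*d,-(v-K[1,2])/K[1,1]*d,-d],-1)
    P=c@np.array(s["rotation"]).reshape(3,3).T+np.array(s["eye"]); P[d<=0]=np.nan
    return P
E
python3 - <<'E'
from h import *
st=sense();print({k:np.round(v,3).tolist() for k,v in st.items()})
ims=[]
for n in("scene","side"):
    s=snapshot(n);P=cloud(s);ims.append(s["img"]);print(n,np.round(s["eye"],3),[k for k in s])
    for t in("packer_center","rail_center","fence_block_a","sanding_block","thread_red","beeswax"):
        for r in trace(s,t)[:3]:
            q=P[r["pixels"]];q=q[~np.isnan(q[:,0])]
            if r["p"]>.3 and len(q): print(t,round(r["p"],2),np.round(r["box"]),"med",np.round(np.median(q,0),3),"lo",np.round(np.percentile(q,3,0),3),"hi",np.round(np.percentile(q,97,0),3))
cv2.imwrite("pics/a.png",ims[0]);cv2.imwrite("pics/b.png",ims[1])
E
```

```text
{'time': 0.0, 'qpos': [-1.315, 0.3, 1.522, 0.0, 1.321, -0.067], 'qvel': [-0.002, -0.0, 0.0, -0.001, -0.0, -0.0], 'joint_efforts': [0.002, -53.18, -35.274, 0.071, 0.024, -0.0], 'ee_pos': [0.174, -0.521, 0.216], 'tcp_rot': [0.987, 0.161, -0.0, -0.001], 'force': [0.488, -0.082, -0.167], 'torque': [0.041, 0.047, -0.051], 'gripper_width': 0.999}Traceback (most recent call last):
  File "<stdin>", line 5, in <module>
  File "h.py", line 6, in cloud
    P=c@np.array(s["rotation"]).reshape(3,3).T+np.array(s["eye"]); P[d<=0]=np.nan
        ~~~~~~~~~~~~~~~~~~~~~~~~~~~~~~~^^^^^
ValueError: cannot reshape array of size 4 into shape (3,3)
```

```bash
sed -i 's/np.array(s\["rotation"\]).reshape(3,3).T/R.from_quat(s["rotation"]).as_matrix().T/; 2a from scipy.spatial.transform import Rotation as R' h.py
python3 - <<'E'
from h import *
ims=[]
for n in("scene","side"):
    s=snapshot(n);P=cloud(s);ims.append(s["img"]);print(n,np.round(s["eye"],3),[k for k in s])
    np.savez(f"{n}.npz",P=P,img=s["img"])
    for t in("packer_center","rail_center","fence_block_a","sanding_block","thread_red","beeswax"):
        for r in trace(s,t)[:3]:
            q=P[r["pixels"]];q=q[~np.isnan(q[:,0])]
            if r["p"]>.3 and len(q): print(t,round(r["p"],2),np.round(r["box"]),"med",np.round(np.median(q,0),3),"lo",np.round(np.percentile(q,3,0),3),"hi",np.round(np.percentile(q,97,0),3))
cv2.imwrite("pics/a.png",ims[0]);cv2.imwrite("pics/b.png",ims[1])
E
```

```text
scene [-0.323  0.527  0.92 ] ['img', 'depth', 'K', 'eye', 'rotation', 'shot']
packer_center 0.52 [219. 300. 230. 328.] med [0.434 0.282 0.052] lo [0.427 0.28  0.012] hi [0.442 0.284 0.083]
rail_center 0.85 [303. 219. 365. 260.] med [ 0.5   -0.057  0.037] lo [ 0.486 -0.146  0.016] hi [0.526 0.028 0.042]
fence_block_a 0.75 [324. 192. 353. 222.] med [ 0.62  -0.155  0.04 ] lo [ 0.589 -0.167  0.016] hi [ 0.649 -0.118  0.046]
fence_block_a 0.64 [306. 202. 336. 228.] med [ 0.618 -0.1    0.04 ] lo [ 0.594 -0.114  0.012] hi [ 0.656 -0.067  0.046]
fence_block_a 0.57 [287. 205. 318. 232.] med [ 0.621 -0.044  0.04 ] lo [ 0.598 -0.064  0.017] hi [ 0.659 -0.013  0.046]
thread_red 0.63 [192. 346. 227. 386.] med [0.344 0.358 0.058] lo [0.333 0.335 0.004] hi [0.374 0.377 0.063]
side [ 0.381 -1.174  0.475] ['img', 'depth', 'K', 'eye', 'rotation', 'shot']
packer_center 0.92 [264. 201. 285. 228.] med [0.423 0.258 0.044] lo [0.398 0.249 0.003] hi [0.447 0.284 0.081]
rail_center 0.97 [312. 247. 337. 293.] med [ 0.505 -0.115  0.037] lo [ 0.486 -0.181  0.02 ] hi [0.524 0.    0.039]
fence_block_a 0.86 [366. 259. 396. 271.] med [ 0.622 -0.085  0.042] lo [ 0.595 -0.119  0.028] hi [ 0.653 -0.069  0.044]
fence_block_a 0.78 [364. 268. 403. 293.] med [ 0.619 -0.168  0.035] lo [ 0.59  -0.175  0.014] hi [ 0.649 -0.125  0.044]
sanding_block 0.9 [313. 325. 367. 380.] med [ 0.495 -0.416  0.03 ] lo [ 0.466 -0.443  0.004] hi [ 0.527 -0.341  0.032]
thread_red 0.7 [242. 197. 260. 225.] med [0.355 0.339 0.034] lo [0.334 0.329 0.002] hi [0.376 0.375 0.062]
beeswax 0.6 [370. 328. 410. 359.] med [ 0.583 -0.387  0.02 ] lo [ 0.557 -0.401  0.001] hi [ 0.611 -0.351  0.023]
```

View pics/a.png

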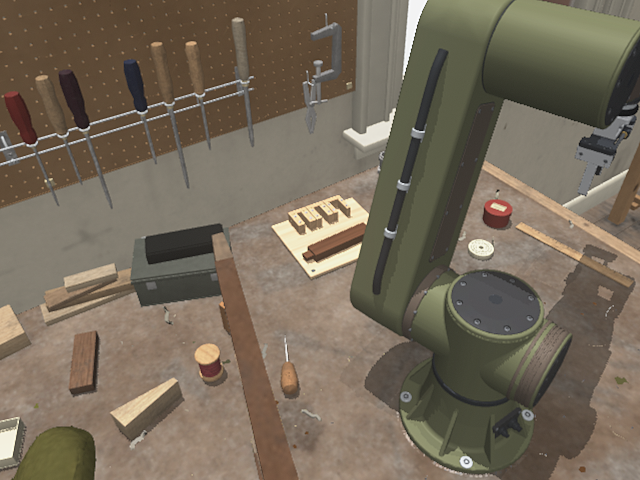

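View pics/b.png

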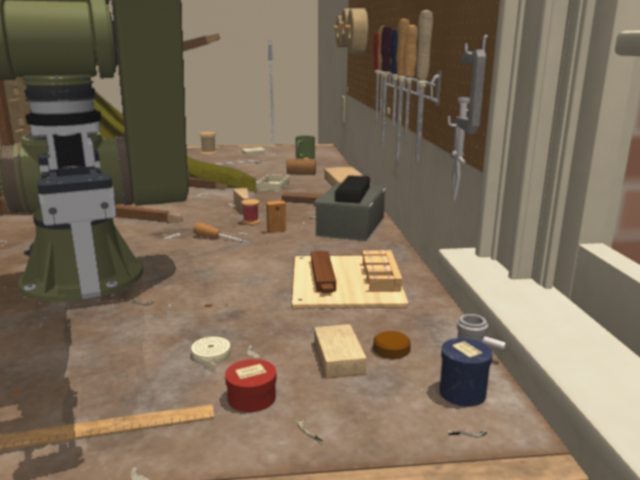

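```bash
python3 - <<'E'
import numpy as np,cv2
a=np.load("scene.npz");P=a["P"];b=np.load("side.npz");Q=b["P"]
print("bar",[np.round(P[v,u],3).tolist() for v,u in((245,224),(300,236),(370,252),(450,272),(470,285),(350,262))])
print("bar in side",[np.round(Q[v,u],3).tolist() for v,u in((40,205),(210,130),(212,160),(184,205))])
print("scene box",[np.round(P[v,u],3).tolist() for v,u in((250,140),(300,140),(290,210),(270,180),(235,215))])
# packer
m=(Q[...,2]>.06)&(Q[...,2]<.09)&(abs(Q[...,0]-.425)<.06)&(abs(Q[...,1]-.265)<.05)
top=Q[m];print("packer",len(top),top.min(0),top.max(0))
t=top[top[:,2]>.077][:,:2].astype(np.float32)
if len(t)>4: print("toprect",cv2.minAreaRect(t),len(t))
A=cv2.resize(a["img"][185:280,265:375],None,fx=5,fy=5,interpolation=2)
B=cv2.resize(b["img"][240:310,285:415],None,fx=4,fy=4,interpolation=2)
c=np.zeros((475,0,3),np.uint8)
h=np.zeros((475,max(A.shape[1],0)+240,3),np.uint8);h[:475,:550]=A;
cv2.imwrite("pics/c.png",A)
E
```

```text
bar [[0.146, 0.358, 0.495], [0.073, 0.382, 0.478], [-0.008, 0.408, 0.463], [-0.085, 0.431, 0.446], [-0.107, 0.431, 0.445], [0.343, 0.245, 0.001]]
bar in side [[0.233, 0.713, 0.477], [0.027, 0.381, 0.037], [0.111, 0.36, 0.035], [0.202, 0.728, 0.023]]
scene box [[0.686, 0.362, 0.092], [0.605, 0.409, 0.025], [0.543, 0.266, 0.025], [0.571, 0.314, 0.092], [0.166, 0.359, 0.497]]
packer 192 [0.39783385 0.24521604 0.06015639] [0.44762809 0.28476028 0.08244312]
toprect ((0.4219757318496704, 0.26521411538124084), (0.04953654482960701, 0.028177062049508095), 21.981313705444336) 68
```

View pics/c.png

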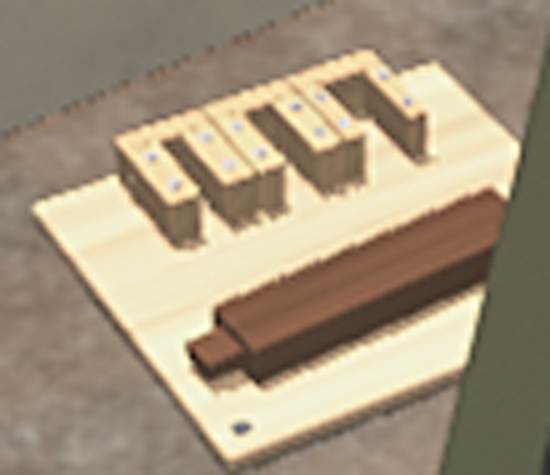

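```bash
cat >> h.py <<'E'
def go(p,yaw):
    st=sense();r0=R.from_quat(st["tcp_rot"])
    r1=R.from_euler('z',yaw)*R.from_quat([1,0,0,0])
    d=r0.inv().apply(np.array(p)-st["ee_pos"]);w=(r0.inv()*r1).as_rotvec()
    print("shift",np.round(d,4).tolist(),"turn",np.round(w,4).tolist(),"rows",np.linalg.norm(d)/.0417,np.degrees(np.linalg.norm(w))/7.16)
E
python3 -c "
from h import *
go([.46,-.09,.34],0)"
```

```text
shift [0.4077, -0.3187, -0.1235] turn [-0.0001, -0.0, 0.3228] rows 12.758293757850643 2.58271997002115
```

arm_command(
  motion=[
    [[0.408,-0.319,-0.124],[0,0,0.323]],
    [[0.408,-0.319,-0.124],[0,0,0.323]],
    [[0.408,-0.319,-0.124],[0,0,0.323]],
    [[0.408,-0.319,-0.124],[0,0,0.323]],
    [[0.408,-0.319,-0.124],[0,0,0.323]],
    [[0.408,-0.319,-0.124],[0,0,0.323]],
    [[0.408,-0.319,-0.124],[0,0,0.323]],
    [[0.408,-0.319,-0.124],[0,0,0.323]],
    [[0.408,-0.319,-0.124],[0,0,0.323]],
    [[0.408,-0.319,-0.124],[0,0,0.323]],
    [[0.408,-0.319,-0.124],[0,0,0.323]],
    [[0.408,-0.319,-0.124],[0,0,0.323]],
    [[0.408,-0.319,-0.124],[0,0,0.323]],
    [[0.408,-0.319,-0.124],[0,0,0.323]],
    [[0.408,-0.319,-0.124],[0,0,0.323]],
    [[0.408,-0.319,-0.124],[0,0,0.323]],
  ],
  gripper=0,
)

```text
time: 2.08
ee_pos: [0.4599, -0.0899, 0.3401]
tcp_rot: [1.0, 0.0, -0.0, 0.0]
force: [0.0, -0.7, 0.2]
gripper_width: 1.002
```

```bash
python3 - <<'E'
from h import *
s=snapshot("wrist");P=cloud(s);np.savez("w1.npz",P=P,img=s["img"]);cv2.imwrite("pics/w1.png",s["img"])
print(sense()["ee_pos"],s["eye"],sense()["time"])
for t in("rail_center","fence_block_a"):
    for r in trace(s,t)[:3]:
        q=P[r["pixels"]];q=q[~np.isnan(q[:,0])]
        h=.042 if t[0]=="f" else .037
        q=q[abs(q[:,2]-h)<.004]
        if len(q)>5: print(t,round(r["p"],2),np.round(r["box"]),q.min(0).round(4),q.max(0).round(4),cv2.minAreaRect(q[:,:2].astype(np.float32)))
E
```

```text
[ 0.45973693 -0.09034362  0.34015423] [ 0.5415749  -0.08866759  0.50816825] 2.1333
rail_center 0.85 [217. 135. 399. 179.] [ 0.4858 -0.1587  0.033 ] [0.5289 0.0121 0.0399] ((0.5071719884872437, -0.07340828329324722), (0.17012518644332886, 0.04011620208621025), 88.3222885131836)
fence_block_a 0.92 [345.  15. 400.  83.] [ 0.5884 -0.171   0.038 ] [ 0.6548 -0.1158  0.0446] ((0.6214556694030762, -0.14336422085762024), (0.05086025595664978, 0.06302300095558167), 84.98896026611328)
fence_block_a 0.92 [249.   4. 304.  78.] [ 0.5975 -0.0674  0.038 ] [ 0.6641 -0.0121  0.0458] ((0.6306840181350708, -0.04066590592265129), (0.052492354065179825, 0.06298049539327621), 84.73243713378906)
fence_block_a 0.65 [295.   8. 354.  81.] [ 0.5926 -0.1191  0.0381] [ 0.6588 -0.0644  0.0446] ((0.626203715801239, -0.0916789323091507), (0.05082862451672554, 0.06322411447763443), 84.93075561523438)
```

View pics/w1.png

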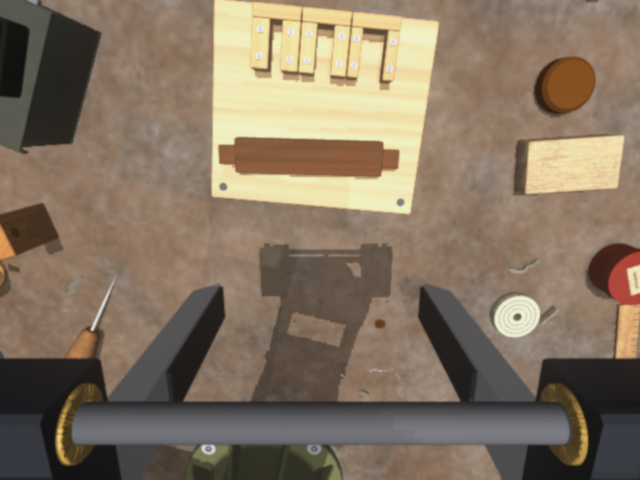

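```bash
python3 - <<'E'
from h import *
P=np.load("w1.npz")["P"]
y=-.089;ex=np.array([np.cos(y),np.sin(y)]);ey=np.array([-ex[1],ex[0]])
o=np.array([.5948,-.0889])
X=(P[...,:2]-o)@ex;Y=(P[...,:2]-o)@ey;Z=P[...,2]
for a,b in((.005,.02),(.02,.035)):
    m=(X>a)&(X<b)&(Z<.037)&(Z>0)&(abs(Y)<.085)
    hb=np.histogram(Y[m],bins=np.arange(-.085,.086,.002))
    print([(round(float(e),3),int(c)) for e,c in zip(hb[1],hb[0])])
    m=(X>a)&(X<b)&(Z>.038)&(abs(Y)<.085);ys=np.sort(Y[m]);g=np.where(np.diff(ys)>.004)[0];print("gaps",[(ys[i],ys[i+1]) for i in g],ys[0],ys[-1])
go([.36,.25,.28],0)
E
```

```text
[(-0.085, 26), (-0.083, 15), (-0.081, 0), (-0.079, 0), (-0.077, 0), (-0.075, 0), (-0.073, 0), (-0.071, 0), (-0.069, 0), (-0.067, 26), (-0.065, 42), (-0.063, 25), (-0.061, 25), (-0.059, 24), (-0.057, 27), (-0.055, 22), (-0.053, 25), (-0.051, 24), (-0.049, 25), (-0.047, 26), (-0.045, 24), (-0.043, 23), (-0.041, 0), (-0.039, 0), (-0.037, 0), (-0.035, 0), (-0.033, 0), (-0.031, 0), (-0.029, 0), (-0.027, 13), (-0.025, 0), (-0.023, 0), (-0.021, 0), (-0.019, 0), (-0.017, 0), (-0.015, 0), (-0.013, 0), (-0.011, 0), (-0.009, 28), (-0.007, 25), (-0.005, 25), (-0.003, 25), (-0.001, 27), (0.001, 25), (0.003, 25), (0.005, 24), (0.007, 25), (0.009, 12), (0.011, 0), (0.013, 0), (0.015, 0), (0.017, 0), (0.019, 0), (0.021, 0), (0.023, 0), (0.025, 11), (0.027, 0), (0.029, 0), (0.031, 0), (0.033, 0), (0.035, 0), (0.037, 0), (0.039, 0), (0.041, 0), (0.043, 0), (0.045, 0), (0.047, 5), (0.049, 24), (0.051, 24), (0.053, 27), (0.055, 25), (0.057, 63), (0.059, 0), (0.061, 0), (0.063, 0), (0.065, 0), (0.067, 0), (0.069, 0), (0.071, 0), (0.073, 0), (0.075, 0), (0.077, 0), (0.079, 0), (0.081, 7), (0.083, 27)]
gap
[... 1007 characters left out ...]
 (0.029, 0), (0.031, 0), (0.033, 0), (0.035, 0), (0.037, 0), (0.039, 0), (0.041, 0), (0.043, 0), (0.045, 0), (0.047, 5), (0.049, 28), (0.051, 27), (0.053, 23), (0.055, 27), (0.057, 65), (0.059, 0), (0.061, 0), (0.063, 0), (0.065, 0), (0.067, 0), (0.069, 0), (0.071, 0), (0.073, 0), (0.075, 0), (0.077, 0), (0.079, 0), (0.081, 5), (0.083, 25)]
gaps [(np.float64(-0.0649346278798435), np.float64(-0.03885601658889652)), (np.float64(-0.00900156286514127), np.float64(0.009116533693039873)), (np.float64(0.045617899633847776), np.float64(0.05832339314273249))] -0.0773576074708764 0.07748382448138455
shift [-0.1003, -0.3404, 0.0603] turn [0.0, 0.0003, -0.0019] rows 8.631934375810907 0.01497681849666822
```

arm_command(
  motion=[
    [[-0.1,-0.34,0.06],[0,0,0]],
    [[-0.1,-0.34,0.06],[0,0,0]],
    [[-0.1,-0.34,0.06],[0,0,0]],
    [[-0.1,-0.34,0.06],[0,0,0]],
    [[-0.1,-0.34,0.06],[0,0,0]],
    [[-0.1,-0.34,0.06],[0,0,0]],
    [[-0.1,-0.34,0.06],[0,0,0]],
    [[-0.1,-0.34,0.06],[0,0,0]],
    [[-0.1,-0.34,0.06],[0,0,0]],
    [[-0.1,-0.34,0.06],[0,0,0]],
    [[-0.1,-0.34,0.06],[0,0,0]],
    [[-0.1,-0.34,0.06],[0,0,0]],
  ],
)

```text
time: 3.23
ee_pos: [0.3606, 0.2495, 0.2806]
tcp_rot: [1.0, -0.001, 0.0, 0.0]
force: [-0.7, 0.4, 0.6]
gripper_width: 0.995
```

```bash
python3 - <<'E'
from h import *
s=snapshot("wrist");P=cloud(s);cv2.imwrite("pics/w2.png",s["img"]);np.savez("w2.npz",P=P)
print(sense()["ee_pos"],s["eye"])
for r in trace(s,"packer_center")[:2]:
    q=P[r["pixels"]];q=q[~np.isnan(q[:,0])];q=q[abs(q[:,2]-.08)<.005]
    if len(q)>5: print(round(r["p"],2),np.round(r["box"]),len(q),np.median(q,0),cv2.minAreaRect(q[:,:2].astype(np.float32)))
m=(abs(P[...,2]-.08)<.004)&(abs(P[...,0]-.425)<.06)&(abs(P[...,1]-.265)<.05)
print(cv2.minAreaRect(P[m][:,:2].astype(np.float32)),m.sum())
m=(P[...,2]>.1)&(P[...,1]>.15)&(P[...,0]>.4)&(P[...,2]<.16);print("box",P[m].min(0),P[m].max(0))
E
```

```text
[0.36079979 0.24928155 0.2806772 ] [0.44219613 0.25066229 0.44865499]
0.75 [286. 123. 318. 177.] 1313 [0.42305669 0.26942302 0.07962907] ((0.422357439994812, 0.26952484250068665), (0.04750802740454674, 0.021939320489764214), 14.936300277709961)
((0.4224143624305725, 0.26961350440979004), (0.047905370593070984, 0.022045444697141647), 15.158390998840332) 1345Traceback (most recent call last):
  File "<stdin>", line 9, in <module>
    return umr_minimum(a, axis, None, out, keepdims, initial, where)
ValueError: zero-size array to reduction operation minimum which has no identity
```

View pics/w2.png

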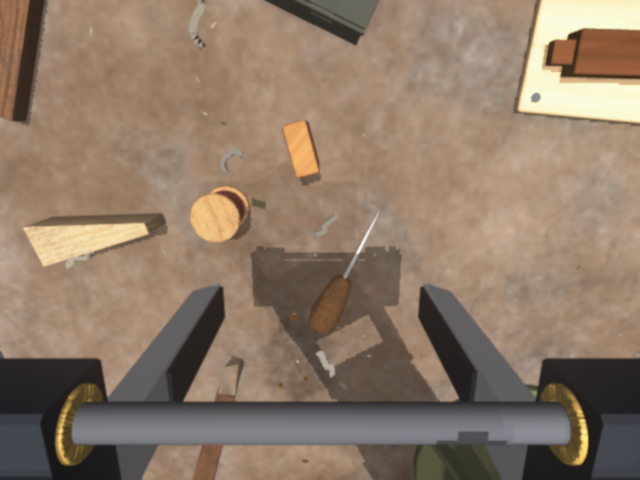

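```bash
python3 -c "
from h import *
go([.4224,.2696,.13],.262);go([.4224,.2696,.052],.262)"
```

```text
shift [0.0614, -0.0204, 0.1508] turn [-0.0001, -0.0006, -0.2641] rows 3.934706956174677 2.113670467927479
shift [0.0614, -0.0204, 0.2288] turn [-0.0001, -0.0006, -0.2641] rows 5.701182919590432 2.113670467927479
```

arm_command(
  motion=[
    [[0.0614,-0.0204,0.12],[0,0,-0.264]],
    [[0.0614,-0.0204,0.12],[0,0,-0.264]],
    [[0.0614,-0.0204,0.12],[0,0,-0.264]],
    [[0.0614,-0.0204,0.12],[0,0,-0.264]],
    [[0.0614,-0.0204,0.12],[0,0,-0.264]],
    [[0.0614,-0.0204,0.14],[0,0,-0.264]],
    [[0.0614,-0.0204,0.165],[0,0,-0.264]],
    [[0.0614,-0.0204,0.19],[0,0,-0.264]],
    [[0.0614,-0.0204,0.21],[0,0,-0.264]],
    [[0.0614,-0.0204,0.222],[0,0,-0.264]],
    [[0.0614,-0.0204,0.2288],[0,0,-0.264]],
    [[0.0614,-0.0204,0.2288],[0,0,-0.264]],
    [[0.0614,-0.0204,0.2288],[0,0,-0.264]],
  ],
  gripper=0.4,
)

```text
time: 4.42
ee_pos: [0.4223, 0.271, 0.0534]
tcp_rot: [0.991, 0.131, 0.001, -0.0]
force: [0.1, 0.4, 0.5]
gripper_width: 0.597
```

arm_command(
  motion=[
    [[0,0,0],[0,0,0]],
    [[0,0,0],[0,0,0]],
    [[0,0,0],[0,0,0]],
    [[0,0,0],[0,0,0]],
    [[0,0,0],[0,0,0]],
    [[0,0,0],[0,0,0]],
    [[0,0,0],[0,0,0]],
    [[0,0,0],[0,0,0]],
  ],
  gripper=1,
  newtons=25,
)

```text
time: 5.08
ee_pos: [0.4217, 0.2708, 0.0518]
tcp_rot: [0.991, 0.132, 0.0, -0.0]
force: [-0.9, -0.9, 2.4]
gripper_width: 0.232
```

arm_command(
  motion=[
    [[0,0,-0.02],[0,0,0]],
    [[0,0,-0.05],[0,0,0]],
    [[0,0,-0.09],[0,0,0]],
    [[0,0,-0.12],[0,0,0]],
    [[0,0,-0.14],[0,0,0]],
    [[0,0,-0.14],[0,0,0]],
    [[0,0,-0.14],[0,0,0]],
  ],
)

```text
time: 5.67
ee_pos: [0.4218, 0.2708, 0.1918]
tcp_rot: [0.991, 0.132, 0.001, -0.0]
force: [1.5, -0.2, -1.9]
gripper_width: 0.23
```

```bash
python3 - <<'E'
from h import *
y=-.089;ex=np.array([np.cos(y),np.sin(y)]);ey=np.array([-ex[1],ex[0]]);o=np.array([.5948,-.0889])
# packer front face 15mm out of fence -> centre at X=-.015+.024
for X,z in((-.055,.19),(.004,.10),(.004,.064)):
    p=o+X*ex-.0519*ey;print(p);go([*p,z],y)
print(sense()["gripper_width"],sense()["force"])
E
```

```text
[ 0.53540468 -0.13570605]
shift [0.0037, 0.4221, 0.0017] turn [-0.0005, -0.0011, 0.3528] rows 10.123143870560233 2.823416315894921
[ 0.59417116 -0.14095012]
shift [0.0589, 0.4425, 0.0918] turn [-0.0005, -0.0011, 0.3528] rows 10.929751488718193 2.823416315894921
[ 0.59417116 -0.14095012]
shift [0.0589, 0.4425, 0.1278] turn [-0.0005, -0.0011, 0.3528] rows 11.135846101051111 2.823416315894921
0.22989050360461918 [ 1.49450797 -0.23985187 -1.8695582 ]
```

arm_command(
  motion=[
    [[0.0037,0.4221,0.0017],[0,0,0.353]],
    [[0.0037,0.4221,0.0017],[0,0,0.353]],
    [[0.0037,0.4221,0.0017],[0,0,0.353]],
    [[0.0037,0.4221,0.0017],[0,0,0.353]],
    [[0.0037,0.4221,0.0017],[0,0,0.353]],
    [[0.0037,0.4221,0.0017],[0,0,0.353]],
    [[0.0037,0.4221,0.0017],[0,0,0.353]],
    [[0.0037,0.4221,0.0017],[0,0,0.353]],
    [[0.0037,0.4221,0.0017],[0,0,0.353]],
    [[0.0037,0.4221,0.0017],[0,0,0.353]],
    [[0.0037,0.4221,0.0017],[0,0,0.353]],
    [[0.0037,0.4221,0.0017],[0,0,0.353]],
    [[0.0037,0.4221,0.0017],[0,0,0.353]],
    [[0.0037,0.4221,0.0017],[0,0,0.353]],
    [[0.0037,0.4221,0.0017],[0,0,0.353]],
  ],
)

```text
time: 6.92
ee_pos: [0.5351, -0.1344, 0.1897]
tcp_rot: [0.999, -0.044, -0.0, -0.0]
force: [-0.2, 0.8, -0.4]
gripper_width: 0.231
```

```bash
python3 - <<'E'
from h import *
s=snapshot("wrist");P=cloud(s);cv2.imwrite("pics/w3.png",s["img"]);st=sense();print(st["ee_pos"],R.from_quat(st["tcp_rot"]).as_matrix()[:2,0])
y=-.089;ex=np.array([np.cos(y),np.sin(y)]);ey=np.array([-ex[1],ex[0]]);o=np.array([.5948,-.0889])
X=(P[...,:2]-o)@ex;Y=(P[...,:2]-o)@ey;Z=P[...,2]
print("tcp in jig",(st["ee_pos"][:2]-o)@ex,(st["ee_pos"][:2]-o)@ey)
for a,b in((.005,.015),(.015,.025),(.03,.045)):
    m=(X>a)&(X<b)&(Z>.036)&(Z<.05)&(abs(Y)<.085);ys=np.sort(Y[m]);g=np.where(np.diff(ys)>.004)[0];print("gaps",[(ys[i].round(4),ys[i+1].round(4)) for i in g],ys[0],ys[-1])
m=(Z>.036)&(Z<.05)&(abs(Y)<.1)&(X>-.02)&(X<.1);print("front",np.percentile(X[m],[1,99]))
m=(Z>.2)&(Z<.235)&(abs(X+.055)<.04)&(abs(Y+.052)<.03)
print(np.median(Z[m]),m.sum())
m2=(abs(Z-.22)<.004)&(abs(X+.055)<.03)&(abs(Y+.052)<.0125)
if m2.sum()>5: print("packer top",cv2.minAreaRect(np.stack([X[m2],Y[m2]],-1).astype(np.float32)),m2.sum())
E
```

```text
[ 0.53520178 -0.13452344  0.1898634 ] [ 0.99616977 -0.08744005]
tcp in jig -0.05530720892530813 -0.050740112355876305
gaps [(np.float64(-0.065), np.float64(-0.0388)), (np.float64(-0.0095), np.float64(0.0088)), (np.float64(0.0455), np.float64(0.0581))] -0.07701601034155414 0.07737268480219259
gaps [(np.float64(-0.0652), np.float64(-0.0389)), (np.float64(-0.0091), np.float64(0.0088)), (np.float64(0.0455), np.float64(0.058))] -0.07743957870725389 0.07712590503827932
gaps [(np.float64(-0.065), np.float64(-0.039)), (np.float64(-0.0091), np.float64(0.0086)), (np.float64(0.0452), np.float64(0.0579))] -0.07720251367090494 0.07737102675718233
front [0.00112801 0.06253782]
0.2175221020925369 9879
packer top ((-0.05522478371858597, -0.051980968564748764), (0.048367127776145935, 0.024954820051789284), 0.007534841075539589) 5823
```

View pics/w3.png

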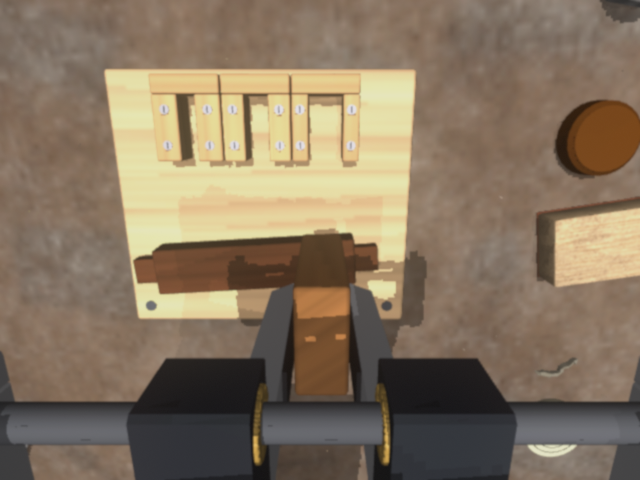

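```bash
python3 - <<'E'
from h import *
s=snapshot("wrist");P=cloud(s);st=sense()
y=-.089;ex=np.array([np.cos(y),np.sin(y)]);ey=np.array([-ex[1],ex[0]]);o=np.array([.5948,-.0889])
X=(P[...,:2]-o)@ex;Y=(P[...,:2]-o)@ey;Z=P[...,2]
hsv=cv2.cvtColor(s["img"],cv2.COLOR_BGR2HSV)
m=(hsv[...,1]>110)&(abs(Z-.218)<.006)&(abs(X+.055)<.04)&(abs(Y+.052)<.03)
print(m.sum(),np.median(Z[m]),np.percentile(X[m],[.5,99.5]),np.percentile(Y[m],[.5,99.5]))
for a in(-.07,-.055,-.04):
    k=m&(abs(X-a)<.004);print(a,np.percentile(Y[k],[1,99]))
m3=(Z>.003)&(Z<.02)&(abs(Y)<.09)&(X>-.03)&(X<-.01);print("board z",np.median(Z[m3]))
p=o+.004*ex-.0519*ey;go([*p,.11],y)
E
```

```text
6323 0.21773024567606875 [-0.07862141 -0.03143827] [-0.06021576 -0.03835301]
-0.07 [-0.05953917 -0.03866092]
-0.055 [-0.06019291 -0.03839266]
-0.04 [-0.05978406 -0.03839042]
board z 0.011795069141724929
shift [0.0592, 0.0011, 0.08] turn [-0.0, -0.0001, 0.0013] rows 2.38702656235154 0.010194093298406755
```

arm_command(
  motion=[
    [[0.03,0.001,0.04],[0,0,0.001]],
    [[0.059,0.002,0.06],[0,0,0.001]],
    [[0.059,0.002,0.075],[0,0,0.001]],
    [[0.059,0.002,0.083],[0,0,0.001]],
    [[0.059,0.002,0.083],[0,0,0.001]],
    [[0.059,0.002,0.083],[0,0,0.001]],
  ],
)

```text
time: 7.52
ee_pos: [0.5937, -0.1427, 0.108]
tcp_rot: [0.999, -0.045, 0.0, 0.0]
force: [-0.3, 0.0, -0.7]
gripper_width: 0.235
```

```bash
python3 - <<'E'
from h import *
s=snapshot("wrist");P=cloud(s);cv2.imwrite("pics/w4.png",s["img"]);st=sense();print(st["ee_pos"])
y=-.089;ex=np.array([np.cos(y),np.sin(y)]);ey=np.array([-ex[1],ex[0]]);o=np.array([.5948,-.0889])
X=(P[...,:2]-o)@ex;Y=(P[...,:2]-o)@ey;Z=P[...,2]
t=st["ee_pos"][:2]-o;print("tcp jig",t@ex,t@ey)
hsv=cv2.cvtColor(s["img"],cv2.COLOR_BGR2HSV)
m=(hsv[...,1]>110)&(abs(Z-.136)<.007)&(abs(X-.004)<.04)&(abs(Y+.052)<.03)
print(m.sum(),np.median(Z[m]),np.percentile(X[m],[.5,99.5]),np.percentile(Y[m],[.5,99.5]))
for a,b in((.03,.037),(.037,.045)):
    m=(X>a)&(X<b)&(Z>.036)&(Z<.05)&(abs(Y)<.085);ys=np.sort(Y[m]);g=np.where(np.diff(ys)>.004)[0];print("gaps",[(ys[i].round(4),ys[i+1].round(4)) for i in g],ys[0],ys[-1])
E
```

```text
[ 0.59407708 -0.14291262  0.10877644]
tcp jig 0.004080718902142107 -0.053863095290512863
6392 0.13582272996415812 [-0.01955657  0.02758084] [-0.06319868 -0.04130603]
gaps [(np.float64(-0.065), np.float64(-0.0389)), (np.float64(-0.0092), np.float64(0.0087)), (np.float64(0.0455), np.float64(0.0577))] -0.07717897474171878 0.07755712654399696
gaps [(np.float64(-0.065), np.float64(-0.039)), (np.float64(-0.0092), np.float64(0.0088)), (np.float64(0.0453), np.float64(0.0578))] -0.07748030877233694 0.07752390446880082
```

View pics/w4.png

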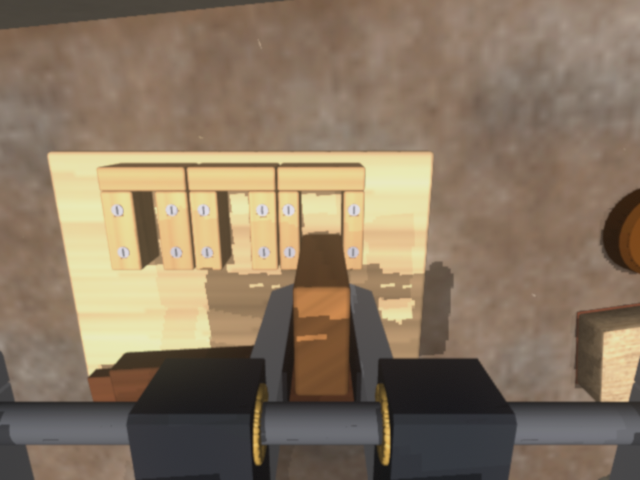

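arm_command(
  motion=[
    [[0,0,0.01],[0,0,0]],
    [[0,0,0.02],[0,0,0]],
    [[0,0,0.028],[0,0,0]],
    [[0,0,0.036],[0,0,0]],
    [[0,0,0.042],[0,0,0]],
    [[0,0,0.043],[0,0,0]],
    [[0,0,0.043],[0,0,0]],
  ],
)

```text
time: 8.15
ee_pos: [0.5938, -0.143, 0.0634]
tcp_rot: [0.999, -0.045, -0.0, -0.0]
force: [0.2, 0.1, -1.8]
gripper_width: 0.233
```

arm_command(
  motion=[
    [[0.005,0,0],[0,0,0]],
    [[0.01,0,0],[0,0,0]],
    [[0.015,0,0],[0,0,0]],
    [[0.018,0,0],[0,0,0]],
    [[0.02,0,0],[0,0,0]],
    [[0.02,0,0],[0,0,0]],
  ],
)

```text
time: 8.65
ee_pos: [0.6142, -0.1448, 0.0638]
tcp_rot: [0.999, -0.045, 0.0, -0.0]
force: [-0.3, -0.2, -1.1]
gripper_width: 0.232
```

arm_command(
  motion=[
    [[0.0005,0,0],[0,0,0]],
    [[0.001,0,0],[0,0,0]],
    [[0.0015,0,0],[0,0,0]],
    [[0.0015,0,0],[0,0,0]],
  ],
)

```text
time: 8.98
ee_pos: [0.6152, -0.145, 0.064]
tcp_rot: [0.999, -0.045, -0.0, -0.0]
force: [-0.9, -0.4, -1.6]
gripper_width: 0.237
```

No contact yet; creep on until the back wall is felt.

arm_command(
  motion=[
    [[0.0005,0,0],[0,0,0]],
    [[0.001,0,0],[0,0,0]],
    [[0.001,0,0],[0,0,0]],
    [[0.001,0,0],[0,0,0]],
  ],
)

```text
time: 9.32
ee_pos: [0.6153, -0.145, 0.0638]
tcp_rot: [0.999, -0.045, -0.001, -0.0]
force: [-8.2, 0.5, 4.4]
gripper_width: 0.233
```

```bash
python3 - <<'E'
from h import *
s=snapshot("wrist");P=cloud(s);st=sense();print(st["ee_pos"],st["force"])
y=-.089;ex=np.array([np.cos(y),np.sin(y)]);ey=np.array([-ex[1],ex[0]]);o=np.array([.5948,-.0889])
X=(P[...,:2]-o)@ex;Y=(P[...,:2]-o)@ey;Z=P[...,2]
hsv=cv2.cvtColor(s["img"],cv2.COLOR_BGR2HSV)
m=(hsv[...,1]>110)&(abs(Z-.091)<.007)&(abs(X-.024)<.04)&(abs(Y+.052)<.03)
print(m.sum(),np.median(Z[m]),np.percentile(X[m],[.5,99.5]),np.percentile(Y[m],[.5,99.5]))
E
```

```text
[ 0.615353   -0.14494774  0.06385494] [-8.32642405  0.39733004  3.77065714]
6482 0.09223053107484484 [0.00221006 0.04924414] [-0.06354866 -0.0416304 ]
```

arm_command(
  motion=[
    [[-0.001,0,0],[0,0,0]],
    [[-0.001,0,0],[0,0,0]],
    [[-0.001,0,0],[0,0,0]],
    [[-0.001,0,0],[0,0,0]],
    [[-0.001,0,0],[0,0,0]],
  ],
  gripper=0.5,
)

```text
time: 9.78
ee_pos: [0.6154, -0.145, 0.064]
tcp_rot: [0.999, -0.045, 0.0, 0.0]
force: [-0.9, 0.1, -1.0]
gripper_width: 0.497
```

arm_command(
  motion=[
    [[0,0,-0.01],[0,0,0]],
    [[0,0,-0.03],[0,0,0]],
    [[0,0,-0.06],[0,0,0]],
    [[0,0,-0.1],[0,0,0]],
    [[-0.04,-0.02,-0.12],[0,0,0]],
    [[-0.08,-0.04,-0.13],[0,0,0]],
    [[-0.11,-0.052,-0.14],[0,0,0]],
    [[-0.14,-0.052,-0.14],[0,0,0]],
    [[-0.17,-0.052,-0.14],[0,0,0]],
    [[-0.17,-0.052,-0.14],[0,0,0]],
    [[-0.17,-0.052,-0.14],[0,0,0]],
    [[-0.17,-0.052,-0.14],[0,0,0]],
  ],
)

```text
time: 10.78
ee_pos: [0.4514, -0.078, 0.2048]
tcp_rot: [0.999, -0.045, 0.001, 0.0]
force: [0.2, -0.6, -0.5]
gripper_width: 0.503
```

```bash
python3 - <<'E'
from h import *
s=snapshot("wrist");P=cloud(s);cv2.imwrite("pics/w5.png",s["img"]);st=sense();print(st["ee_pos"],st["time"])
y=-.089;ex=np.array([np.cos(y),np.sin(y)]);ey=np.array([-ex[1],ex[0]]);o=np.array([.5948,-.0889])
X=(P[...,:2]-o)@ex;Y=(P[...,:2]-o)@ey;Z=P[...,2]
hsv=cv2.cvtColor(s["img"],cv2.COLOR_BGR2HSV)
J=np.stack([X,Y],-1).astype(np.float32)
m=(abs(Z-.092)<.006)&(abs(X-.024)<.04)&(abs(Y+.052)<.03)
print("packer",m.sum(),cv2.minAreaRect(J[m]))
m=(hsv[...,2]<200)&(abs(Z-.037)<.004)&(abs(X+.088)<.05)&(abs(Y)<.12)
rc=cv2.minAreaRect(J[m]);print("rail",m.sum(),rc)
for a in(.07,.0,-.06):
  k=m&(abs(Y-a)<.008);print(a,np.percentile(X[k],[1,99]))
c=o-.085*ex
c=o+rc[0][0]*ex+rc[0][1]*ey;print(c)
E
```

```text
[ 0.45148835 -0.07804308  0.20441706] 10.8333
packer 832 ((0.006385291460901499, -0.05247582122683525), (0.022340282797813416, 0.01280123833566904), 88.24394226074219)
rail 10184 ((-0.08887497335672379, 0.0075832754373550415), (0.04012872278690338, 0.16998893022537231), 3.439647674560547)
0.07 [-0.11210775 -0.07319593]
0.0 [-0.1080559  -0.06871778]
-0.06 [-0.10420272 -0.06499542]
[ 0.5069508 -0.0734473]
```

View pics/w5.png

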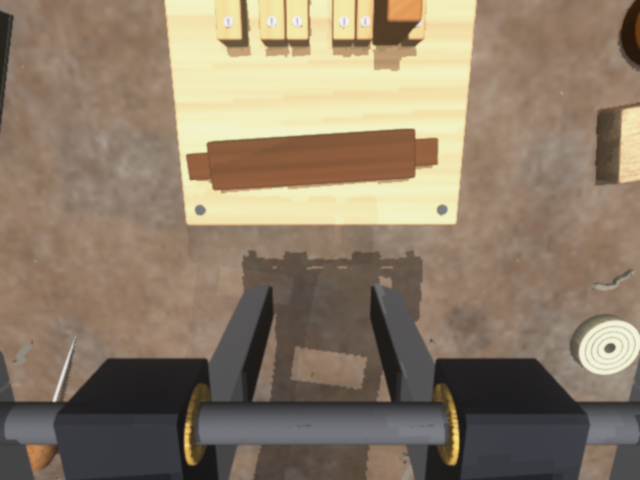

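```bash
python3 -c "
from h import *
go([.507,-.0734,.09],1.542);go([.507,-.0734,.029],1.542)"
```

```text
shift [0.0548, -0.0096, 0.1145] turn [0.0008, -0.0006, -1.6323] rows 3.0517285287343077 13.062122441796062
shift [0.0547, -0.0097, 0.1755] turn [0.0008, -0.0006, -1.6323] rows 4.413658822665494 13.062122441796062
```

arm_command(
  motion=[
    [[0.055,-0.0096,0.05],[0,0,-1.632]],
    [[0.055,-0.0096,0.05],[0,0,-1.632]],
    [[0.055,-0.0096,0.05],[0,0,-1.632]],
    [[0.055,-0.0096,0.05],[0,0,-1.632]],
    [[0.055,-0.0096,0.05],[0,0,-1.632]],
    [[0.055,-0.0096,0.05],[0,0,-1.632]],
    [[0.055,-0.0096,0.05],[0,0,-1.632]],
    [[0.055,-0.0096,0.05],[0,0,-1.632]],
    [[0.055,-0.0096,0.05],[0,0,-1.632]],
    [[0.055,-0.0096,0.05],[0,0,-1.632]],
    [[0.055,-0.0096,0.05],[0,0,-1.632]],
    [[0.055,-0.0096,0.07],[0,0,-1.632]],
    [[0.055,-0.0096,0.09],[0,0,-1.632]],
    [[0.055,-0.0096,0.11],[0,0,-1.632]],
    [[0.055,-0.0096,0.11],[0,0,-1.632]],
    [[0.055,-0.0096,0.11],[0,0,-1.632]],
  ],
  gripper=0.1,
)

```text
time: 12.17
ee_pos: [0.5065, -0.0732, 0.0934]
tcp_rot: [0.718, 0.696, -0.001, -0.001]
force: [1.3, 0.3, -0.2]
gripper_width: 0.896
```

```bash
python3 -c "
from h import *
go([.507,-.0734,.029],1.542)"
```

```text
shift [-0.0002, 0.0006, 0.0644] turn [-0.0021, -0.0004, -0.0014] rows 1.543466519472213 0.02068019237061248
```

arm_command(
  motion=[
    [[0,0,0.025],[0,0,0]],
    [[0,0,0.045],[0,0,0]],
    [[0,0,0.057],[0,0,0]],
    [[0,0,0.063],[0,0,0]],
    [[0,0,0.064],[0,0,0]],
    [[0,0,0.064],[0,0,0]],
  ],
)

```text
time: 12.67
ee_pos: [0.507, -0.0734, 0.0308]
tcp_rot: [0.717, 0.697, 0.0, 0.0]
force: [0.0, 0.9, 0.0]
gripper_width: 0.897
```

arm_command(
  motion=[
    [[0,0,0],[0,0,0]],
    [[0,0,0],[0,0,0]],
    [[0,0,0],[0,0,0]],
    [[0,0,0],[0,0,0]],
    [[0,0,0],[0,0,0]],
    [[0,0,0],[0,0,0]],
    [[0,0,0],[0,0,0]],
  ],
  gripper=1,
  newtons=12,
)

```text
time: 13.25
ee_pos: [0.5063, -0.0732, 0.03]
tcp_rot: [0.717, 0.697, 0.0, 0.0]
force: [0.4, 0.9, 0.3]
gripper_width: 0.44
```

arm_command(
  motion=[
    [[-0.002,0,0],[0,0,0.02]],
    [[-0.004,0,0],[0,0,0.04]],
    [[-0.006,0,0],[0,0,0.06]],
    [[-0.0076,0,0],[0,0,0.06]],
    [[-0.0076,0,0],[0,0,0.06]],
  ],
)

```text
time: 13.67
ee_pos: [0.5061, -0.0812, 0.03]
tcp_rot: [0.738, 0.675, 0.0, 0.0]
force: [-0.2, -1.1, 1.8]
gripper_width: 0.426
```

arm_command(
  motion=[
    [[0,0,0],[0,0,0]],
    [[0,0,0],[0,0,0]],
    [[0,0,0],[0,0,0]],
    [[0,0,0],[0,0,0]],
    [[0,0,0],[0,0,0]],
  ],
  gripper=0.3,
)

```text
time: 14.08
ee_pos: [0.5061, -0.0808, 0.0299]
tcp_rot: [0.738, 0.675, -0.0, -0.0]
force: [-0.8, -0.7, 0.1]
gripper_width: 0.694
```

```bash
python3 - <<'E'
from h import *
y=-.089;ex=np.array([np.cos(y),np.sin(y)]);ey=np.array([-ex[1],ex[0]]);o=np.array([.5948,-.0889])
p=o-.15*ex;go([*p,.15],y)
E
```

```text
shift [-0.0002, -0.0609, -0.1201] turn [-0.0, 0.0001, 1.571] rows 3.229191931344382 12.571076351991623
```

arm_command(
  motion=[
    [[0,0,-0.02],[0,0,0]],
    [[0,0,-0.05],[0,0,0]],
    [[0,-0.02,-0.09],[0,0,0.1]],
    [[0,-0.061,-0.12],[0,0,1.571]],
    [[0,-0.061,-0.12],[0,0,1.571]],
    [[0,-0.061,-0.12],[0,0,1.571]],
    [[0,-0.061,-0.12],[0,0,1.571]],
    [[0,-0.061,-0.12],[0,0,1.571]],
    [[0,-0.061,-0.12],[0,0,1.571]],
    [[0,-0.061,-0.12],[0,0,1.571]],
    [[0,-0.061,-0.12],[0,0,1.571]],
    [[0,-0.061,-0.12],[0,0,1.571]],
    [[0,-0.061,-0.12],[0,0,1.571]],
    [[0,-0.061,-0.12],[0,0,1.571]],
    [[0,-0.061,-0.12],[0,0,1.571]],
    [[0,-0.061,-0.12],[0,0,1.571]],
    [[0,-0.061,-0.12],[0,0,1.571]],
    [[0,-0.061,-0.12],[0,0,1.571]],
  ],
  gripper=0.15,
)

```text
time: 15.58
ee_pos: [0.4453, -0.0754, 0.15]
tcp_rot: [0.999, -0.043, 0.0, 0.0]
force: [-0.6, -1.0, -0.6]
gripper_width: 0.848
```

```bash
cat > m.py <<'E'
from h import *
import sys
s=snapshot("wrist");P=cloud(s);cv2.imwrite(f"pics/{sys.argv[1]}.png",s["img"]);st=sense();print(st["ee_pos"],st["time"],st["force"])
y=-.089;ex=np.array([np.cos(y),np.sin(y)]);ey=np.array([-ex[1],ex[0]]);o=np.array([.5948,-.0889])
X=(P[...,:2]-o)@ex;Y=(P[...,:2]-o)@ey;Z=P[...,2]
t=st["ee_pos"][:2]-o;print("tcp jig",t@ex,t@ey)
J=np.stack([X,Y],-1).astype(np.float32)
m=(abs(Z-.092)<.006)&(abs(X-.024)<.04)&(abs(Y+.052)<.03)
print("packer",m.sum(),np.percentile(X[m],[.5,99.5]),np.percentile(Y[m],[.5,99.5]),np.median(Z[m]))
hsv=cv2.cvtColor(s["img"],cv2.COLOR_BGR2HSV)
a,b=map(float,sys.argv[2:4])
m=(hsv[...,2]<200)&(abs(Z-.037)<.004)&(X>a)&(X<b)&(abs(Y)<.12)
print("rail",m.sum(),cv2.minAreaRect(J[m]))
for a in(.07,.0,-.07):
  k=m&(abs(Y-a)<.008)
  if k.sum():print(a,np.percentile(X[k],[1,99]))
for z in(.1,.029): go([*(o-.15*ex),z],y)
E
python3 m.py w6 -.14 -.04
```

```text
[ 0.44533564 -0.07540201  0.14993107] 15.6333 [ 0.3020204  -0.16521415 -0.02901273]
tcp jig -0.15007252825104977 0.00015979004953676037Traceback (most recent call last):
  File "m.py", line 9, in <module>
    print("packer",m.sum(),np.percentile(X[m],[.5,99.5]),np.percentile(Y[m],[.5,99.5]),np.median(Z[m]))
                           ~~~~~~~~~~~~~^^^^^^^^^^^^^^^^
    return _quantile_unchecked(
        a, q, axis, out, overwrite_input, method, keepdims, weights)
    return _ureduce(a,
                    func=_quantile_ureduce_func,
    ...<5 lines>...
                    overwrite_input=overwrite_input,
                    method=method)
    r = func(a, **kwargs)
    result = _quantile(arr,
                       quantiles=q,
    ...<2 lines>...
                       out=out,
                       weights=wgt)
    slices_having_nans = np.isnan(arr[-1, ...])
                                  ~~~^^^^^^^^^
IndexError: index -1 is out of bounds for axis 0 with size 0
```

arm_command(
  motion=[
    [[0.03,0,-0.04],[0,0,0]],
    [[0.05,0,-0.08],[0,0,0]],
    [[0.05,0,-0.1],[0,0,0]],
    [[0.05,0,-0.1],[0,0,0]],
    [[0.05,0,-0.1],[0,0,0]],
    [[0.05,0,-0.1],[0,0,0]],
  ],
)

```text
time: 16.13
ee_pos: [0.4946, -0.0798, 0.249]
tcp_rot: [0.999, -0.044, -0.001, -0.0]
force: [-0.3, -0.1, -0.9]
gripper_width: 0.848
```

```bash
python3 m.py w7 -.14 -.04; python3 -c "
import cv2;i=cv2.imread('pics/w7.png');cv2.imwrite('pics/w7c.png',i)"
```

```text
[ 0.49446441 -0.0797546   0.24866006] 16.1833 [ 0.24187553 -0.13391488  0.55797249]
tcp jig -0.10075134064247525 0.0001911242343258504
packer 2080 [0.00075467 0.04816942] [-0.0633089  -0.04153675] 0.091555023991674
rail 7422 ((-0.08851828426122665, -0.005605876445770264), (0.04011604189872742, 0.1808430701494217), 0.06723473966121674)
0.07 [-0.10811262 -0.06873413]
0.0 [-0.10810311 -0.06877364]
-0.07 [-0.10811151 -0.0688307 ]
shift [-0.0489, 0.0002, 0.1488] turn [-0.0003, 0.002, 0.0006] rows 3.755527384043681 0.01732690671260007
shift [-0.0488, 0.0002, 0.2198] turn [-0.0003, 0.002, 0.0006] rows 5.398401045751522 0.01732690671260007
```

View pics/w7c.png

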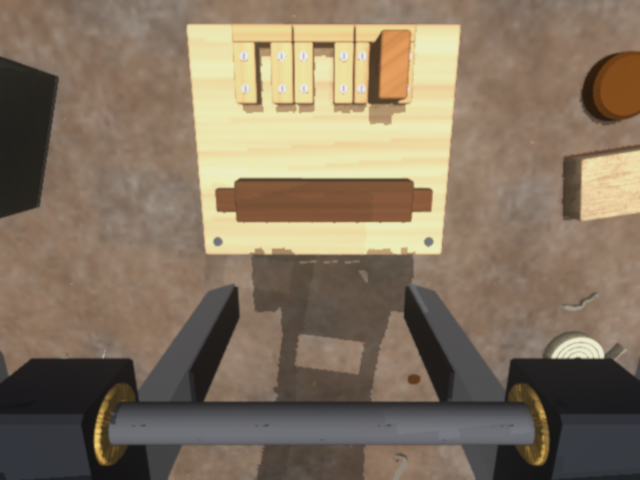

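arm_command(
  motion=[
    [[-0.049,0,0.06],[0,0,0]],
    [[-0.049,0,0.1],[0,0,0]],
    [[-0.049,0,0.14],[0,0,0]],
    [[-0.049,0,0.17],[0,0,0]],
    [[-0.049,0,0.195],[0,0,0]],
    [[-0.049,0,0.212],[0,0,0]],
    [[-0.049,0,0.22],[0,0,0]],
    [[-0.049,0,0.22],[0,0,0]],
    [[-0.049,0,0.22],[0,0,0]],
  ],
)

```text
time: 16.93
ee_pos: [0.4465, -0.0755, 0.0304]
tcp_rot: [0.999, -0.044, 0.0, -0.0]
force: [0.3, -0.7, 0.1]
gripper_width: 0.849
```

arm_command(
  motion=[
    [[0.012,0,0],[0,0,0]],
    [[0.024,0,0],[0,0,0]],
    [[0.032,0,0],[0,0,0]],
    [[0.038,0,0],[0,0,0]],
    [[0.044,0,0],[0,0,0]],
    [[0.05,0,0],[0,0,0]],
    [[0.057,0,0],[0,0,0]],
    [[0.064,0,0],[0,0,0]],
    [[0.071,0,0],[0,0,0]],
    [[0.078,0,0],[0,0,0]],
    [[0.084,0,0],[0,0,0]],
    [[0.089,0,0],[0,0,0]],
    [[0.093,0,0],[0,0,0]],
    [[0.096,0,0],[0,0,0]],
    [[0.098,0,0],[0,0,0]],
    [[0.098,0,0],[0,0,0]],
  ],
)

```text
time: 18.27
ee_pos: [0.5443, -0.0843, 0.0299]
tcp_rot: [0.999, -0.045, 0.0, 0.0]
force: [-0.2, 0.5, 0.4]
gripper_width: 0.849
```

arm_command(
  motion=[
    [[0.0007,0,0],[0,0,0]],
    [[0.0014,0,0],[0,0,0]],
    [[0.002,0,0],[0,0,0]],
    [[0.002,0,0],[0,0,0]],
  ],
)

```text
time: 18.6
ee_pos: [0.5453, -0.0844, 0.0299]
tcp_rot: [0.999, -0.044, -0.001, -0.0]
force: [-6.7, -0.1, 3.3]
gripper_width: 0.852
```

arm_command(
  motion=[
    [[0.0003,0,0],[0,0,0]],
    [[0.0006,0,0],[0,0,0]],
    [[0.0008,0,0],[0,0,0]],
    [[0.0008,0,0],[0,0,0]],
  ],
)

```text
time: 18.93
ee_pos: [0.5453, -0.0843, 0.0299]
tcp_rot: [0.999, -0.044, -0.002, -0.0]
force: [-13.2, 0.4, 8.7]
gripper_width: 0.846
```

```bash
python3 - <<'E'
from h import *
y=-.089;ex=np.array([np.cos(y),np.sin(y)]);ey=np.array([-ex[1],ex[0]]);o=np.array([.5948,-.0889])
s=snapshot("wrist");P=cloud(s);cv2.imwrite("pics/w8.png",s["img"]);st=sense();print(st["force"],st["torque"],((st["ee_pos"][:2]-o)@ex,(st["ee_pos"][:2]-o)@ey))
X=(P[...,:2]-o)@ex;Y=(P[...,:2]-o)@ey;Z=P[...,2]
m=(abs(Z-.092)<.006)&(abs(X-.024)<.04)&(abs(Y+.052)<.03)
print("packer",m.sum(),np.percentile(X[m],[.5,99.5]),np.percentile(Y[m],[.5,99.5]),np.median(Z[m]))
v=s["img"].astype(int)
dark=(v[...,2]<150)&(abs(Z-.037)<.005)&(X>-.05)&(X<.02)&(abs(Y)<.11)
pale=(v[...,2]>190)&(abs(Z-.042)<.004)&(X>-.01)&(X<.07)&(abs(Y)<.08)
for a in(.07,.035,.02,-.02,-.035,-.072):
    k=dark&(abs(Y-a)<.004);p=pale&(abs(Y-a)<.004)
    print(a,k.sum(),p.sum(),np.percentile(X[k],99).round(4) if k.sum() else "",np.percentile(X[p],1).round(4) if p.sum() else "")
k=dark&(abs(X+.012)<.008);print("rail ends Y",np.percentile(Y[k],[.2,99.8]) if k.sum() else "")
E
```

```text
[-1.15171608e+01  4.26748198e-03  8.52888330e+00] [0.16796923 2.26052229 0.09342253] (np.float64(-0.04970377585440806), np.float64(0.00011022935543750914))
packer 16920 [0.00109303 0.04800719] [-0.06313149 -0.04130426] 0.09159550774201838
0.07 1648 3633 -0.0016 0.0008
0.035 1629 3670 -0.0017 0.0008
0.02 1635 3666 -0.0016 0.0008
-0.02 1635 3653 -0.0018 0.0006
-0.035 1764 3362 -0.0016 0.0008
-0.072 989 473 -0.0156 0.0556
rail ends Y [-0.08352719  0.08356781]
```

View pics/w8.png

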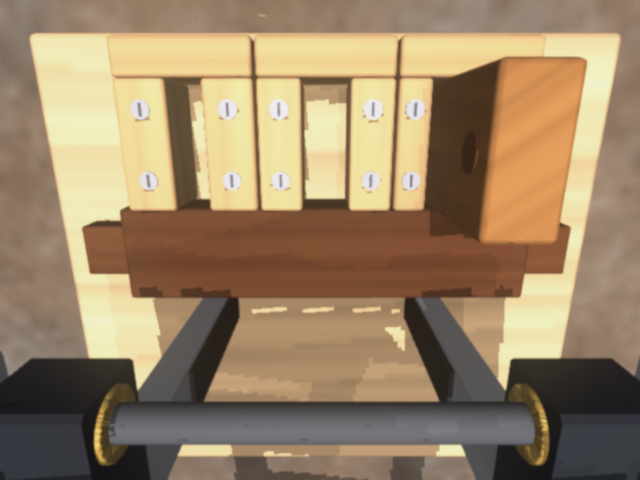

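```bash
python3 - <<'E'
from h import *
y=-.089;ex=np.array([np.cos(y),np.sin(y)]);ey=np.array([-ex[1],ex[0]]);o=np.array([.5948,-.0889])
s=snapshot("wrist");P=cloud(s)
X=(P[...,:2]-o)@ex;Y=(P[...,:2]-o)@ey;Z=P[...,2]
for u in(140,230,280,380,412):
    print(u,[(v,round(float(X[v,u])*1e3,1),round(float(Z[v,u])*1e3,1),s["img"][v,u].tolist()) for v in range(202,220)][::1] if u==280 else [(v,round(float(X[v,u])*1e3,1),round(float(Z[v,u])*1e3,1)) for v in range(205,215)])
k=(Z>.03)&(Z<.0405)&(X>-.04)&(X<-.003)&(abs(Y)<.08)&(s["img"][...,2]<150)
A=np.c_[X[k],Y[k],np.ones(k.sum())];print("plane",np.linalg.lstsq(A,Z[k],rcond=None)[0])
cv2.imwrite("pics/w9.png",cv2.resize(s["img"][185:225,110:310],None,fx=4,fy=4,interpolation=0))
E
```

```text
140 [(205, 2.0, 41.8), (206, 1.7, 42.7), (207, 1.2, 42.2), (208, 1.0, 42.7), (209, 0.2, 41.2), (210, -1.1, 36.8), (211, -1.7, 35.7), (212, -1.9, 36.8), (213, -2.3, 36.7), (214, -2.8, 36.7)]
230 [(205, 2.0, 42.3), (206, 1.6, 42.2), (207, 1.1, 41.6), (208, 0.8, 42.1), (209, -0.0, 40.0), (210, -1.4, 35.2), (211, -1.5, 36.9), (212, -1.9, 36.8), (213, -2.5, 36.0), (214, -2.9, 36.1)]
280 [(202, 2.8, 40.1, [164, 228, 240]), (203, 2.8, 42.5, [163, 228, 240]), (204, 2.5, 43.0, [164, 228, 240]), (205, 2.1, 42.8, [163, 228, 240]), (206, 1.3, 40.8, [163, 227, 240]), (207, 1.0, 41.3, [159, 224, 240]), (208, 0.9, 42.5, [147, 212, 238]), (209, 0.3, 41.9, [128, 184, 226]), (210, -1.1, 36.8, [96, 139, 176]), (211, -1.7, 35.8, [62, 92, 128]), (212, -2.2, 35.5, [54, 82, 124]), (213, -2.2, 37.6, [56, 83, 129]), (214, -3.1, 35.2, [55, 83, 129]), (215, -3.2, 36.9, [55, 82, 128]), (216, -3.6, 36.7, [54, 81, 127]), (217, -3.9, 37.2, [54, 80, 125]), (218, -4.2, 38.1, [53, 79, 123]), (219, -4.9, 36.7, [52, 79, 121])]
380 [(205, 2.0, 42.6), (206, 1.6, 42.6), (207, 0.8, 40.6), (208, 0.8, 42.6), (209, 0.1, 40.9), (210, -1.1, 37.0), (211, -1.5, 37.0), (212, -2.1, 36.2), (213, -2.4, 36.9), (214, -2.9, 36.7)]
412 [(205, 1.7, 41.2), (206, 1.6, 42.3), (207, 1.0, 41.3), (208, 0.6, 41.6), (209, 0.3, 42.1), (210, -1.3, 36.3), (211, -1.8, 36.0), (212, -1.8, 37.9), (213, -2.7, 35.7), (214, -2.9, 36.5)]
plane [0.00225013 0.00133799 0.03682603]
```

View pics/w9.png

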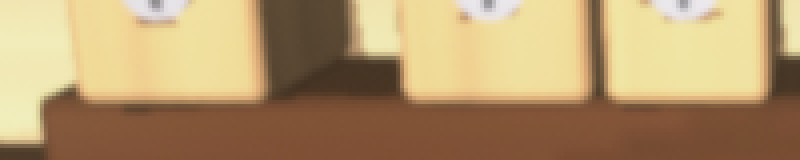

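```bash
python3 -c "
from rig import *
print(sense()['force'],sense()['time']);print(close_job());s=sense();print(s['force'],s['time'])"
```

```text
[-12.42415911   0.7606464    8.78770892] 19.0333
the job is handed in; nothing more can be done
None
the job is handed in; nothing more can be done
```

I did the job in the order asked and handed it in at 19 s, with the fingers still pressing the rail against the fence at about 12 N.

- **Packing block:** It stands upright in the right-hand notch, the 26 mm one. I slid it in until I felt the back wall at about 8 N. A later picture put its front edge level with the fence face, to within about 1 mm, and its top height matched it standing on the board.
- **Rail:** I first gripped it to straighten and centre it, then pushed it back with both open fingertips until it stopped firmly.
    - In the last picture it lies flat and centred, and its back edge lines up along the fence within 0.2 mm. That check covered five points; at the far right end the block hides the edge.
    - The camera first suggested a uniform gap of about 2 mm. The line of sight over the taller fence hides the rail's edge and accounts for roughly 1 mm of that. The close-up shows no visible gap on the left half, and the stop was firm, so I took it as flush.
    - The finger position could also be read as leaving a gap of about 1.7 mm, but that is within the calibration error.
- **One unexplained reading:** While pressing, the wrist also showed about 9 N upwards on the tool. The rail top measured flat and the force is well under the limits.
- **Other items:** I did not touch anything else on the bench.

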